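# Hold the snap ring spread at the stub's groove

## Robot

A 6-joint arm with a two-finger parallel gripper is mounted at the origin on the work surface. World frame = base frame: x ahead of the robot, y to its left, z up, the work surface at z = 0. Lengths are in mm, angles in rad, forces in N, time in s.
With the tool pointing down it reaches from about 300 to 875 mm from the base axis. Payload 6.4 kg.
Tool frame: the origin (TCP) lies on the centre line of the jaws, within the pads' length; the fingertips stand 22 mm ahead of it and the grasp point (between the pads) lies 3 mm ahead of it (env.finger_overhang is the distance from the TCP to the fingertips, in mm); z points along the fingers, y is the line along which they close (so a half turn about z gives the same grasp; the last joint's range is limited). The gripper opens to 88 mm and grips with 3 to 60 N. Pads are 18 mm wide; open, the fingers measure 123 mm over their backs; the gripper's body (75 mm by 187 mm) begins 45 mm behind the grasp point.
Start: joints at [-1.502, 0.181, 1.607, -0, 1.354, -0.206], TCP at [156.045, -553.436, 260.714] pointing down, gripper open.
Joint ranges: [-2.99, 2.99], [-0.89, 2.07], [0.3, 2.58], [-1.14, 4.28], [0, 2.63], [-3.12, 3.12]. Speed limits (rad/s): [2.57, 2.57, 3.01, 3.14, 3.14, 3.14].

## Interface

Orientations are given as [roll, pitch, yaw] about the fixed x, y, z axes, in that order (R = Rz(yaw) Ry(pitch) Rx(roll)).
In Python, from bench import env, cams gives the robot as it stands.
- The arm moves only by the tool apply_moves, never from a script. Its arguments are lists of equal length, an entry for each row: "slide": the shift along the world's x, y, z in mm, a list of three; "turn": the turn about the world's z in degrees. In form: {"slide": [[x, y, z], ...], "turn": [turn, ...]}. A call has 1 to 5 rows; each row is the pose to reach, as a shift and turn from the pose commanded when the call began; what a row does not reach only later rows make up. A row lasts 1/8 s, in which the tool goes at most 62.5 mm and 10.7 degrees, less where a joint would pass 70% of its speed; a pose out of reach is approached as far as the arm can. A call with a gripper value outside its range is refused whole. "fingers" is the gripper's target within -1 to 1 (fully open at 1, half-way at 0, shut at -1), set as the call begins (left out, the last holds). The fingers move at their own pace and stop on an object; "newtons" is the grip in N (left out, the last holds). Time passes only in rows, so rows that repeat a pose let the fingers close. It gives the time, the measured TCP pose, the force and the opening at its end, in the units of the state.
- env.sense(): the state, without advancing time (a new reading comes with each control period).
- cams.camera(name): name is "scene" or "side" or "wrist"; returns a dict with "image" (400x640x3 uint8, red, green, blue), "intrinsics" (3x3 intrinsics, pixels), "R" (3x3) and "t" (3): a world point X has camera coordinates R X + t. Camera axes: x right, y down, z forward; pixel columns grow to the right and rows downward; lengths in mm; the calibration is good to about 2 mm. A picture is of the moment at which its call begins. There is no depth.
- env.close_job(): hands the job in, once; it reports no verdict.
The state is a dict: "t": time; "q": joint angles; "joint_velocities": joint speeds; "tau": joint torques, N m; "tool_pos": TCP position; "tcp_rot": TCP orientation; "force": force on the tool from outside, world axes, zero at the start; "moment": the same for the moment, N m; "width": opening from 0.0 (shut) to 1.0 (fully open).
Only numpy, scipy, OpenCV 4.12 (cv2) and the standard library are available. Lean on these libraries where they do the work, as an engineer would, in place of code of your own. Each camera call takes 0.05 s, during which the arm holds its last target. There are 200 camera calls.

## Task

Clear the two wooden offcuts off the brass bending jig into the plywood scrap tray; then pick up the snap ring pliers by the handles, squeeze them fully to spread the ring on their tips, and lower it, level, over the end of the jig's upright axle stub until it surrounds the groove just above the collar. Finish there still holding: pliers squeezed in the gripper, ring spread around the groove, nothing let go. Leave the other things on the bench alone.

Things in the scene. Friction and masses are not known exactly. Their poses are not given: they have to be found in the camera images.
- jig: The fixed bending jig. Origin on the bench under the stub's axis; z up, x and y along its edges. Brass plate 170 (x) by 120 mm, top 64 mm above the bench, on a maple riser 190 x 150 mm. A steel C-clamp grips its -y edge: upper arm 20 mm wide from y = -98 to -48 mm, its screw with cross bar (49 mm along x) at y = -56 mm, top 119 mm above the bench. A bending pin 8 mm thick at y = -34 mm, top at 80 mm.
- groove (a point): Middle of the groove on the axis of the axle stub, an upright turned steel post in the middle of the brass plate; 95 mm above the bench; axes as the jig. From the plate up: collar 34 mm across, its flat top 5 mm below this point; groove 17 mm across and 10 mm wide (5 mm below to 5 mm above this point); then the shaft, 23 mm across, ending in a chamfer; its end is 27 mm above this point.
- pliers: Snap ring pliers, loose, about 0.16 kg (varies), lying flat on the bench. Origin under the pivot, at the underside; x from the pivot to the ring, z up. Two dark vinyl handles 30 to 95 mm behind the pivot, each 9 mm thick, 20 mm tall from the underside; no other part is lower. A spring splays them: relaxed 50 mm over their outsides at 62 mm behind the pivot, 63 mm at the tail. The ring cannot come off the tips.
- ring_center (a point): Middle of the opening of the spread ring, half-way up it; fixed to the pliers' pivot, 58 mm ahead (+x) of it and 8 mm above the underside; axes as the pliers. The spring steel ring is 4 mm thick: relaxed 20 mm across inside (too small for the shaft); fully spread a post of 29 mm passes, centred here. Spread, it is about 42 mm wide and its bow reaches 27 mm ahead of this point; relaxed, 31 mm.
- handle_grip (a point): Where to grip the pliers: midway between the handles, 62 mm behind (-x) the pivot, half-way up the handles (10 mm above the underside); axes as the pliers; ring_center is 120 mm ahead in +x and 2 mm lower. Close along y to squeeze: about 4 N here at first, 8 N at the stop, where the outer faces are parallel, 26 mm apart. Grip firmly with 40 N or more.
- pliers_left (a joint): Squeeze of the pliers: angle of the left handle about the pivot, rad; the right one mirrors it. 0 relaxed (handles splayed, ring closed), 0.20 fully squeezed at the stop (ring fully spread). Springs back to 0 when let go.
- offcut_long_center (a point): Centre of the longer beech offcut, a block 44 mm (x) by 22 mm (y) by 20 mm tall, 16 g, loose on the brass plate beside the stub.
- offcut_short_center (a point): Centre of the shorter beech offcut, a block 30 mm (x) by 22 mm (y) by 20 mm tall, 16 g, loose on the brass plate on the other side of the stub.
- scrap_tray: Open plywood scrap tray standing on the bench, fixed, 150 mm (x) by 130 mm (y) by 60 mm tall, walls and floor 6 mm. Origin: centre of its underside.
- mallet: Bystander: rawhide-faced mallet lying on the bench, 225 mm long. Origin on the bench under its head; the handle points to its -x.
- bracelet: Bystander: open bracelet cuff, 65 mm across, 22 mm tall, standing on its edge. Origin on the bench at its middle.
- cabochon: Bystander: turquoise cabochon in a round bezel, 22 mm across, 12 mm tall. Origin under its centre.
- dish: Bystander: frosted glass bowl, 80 mm across, 26 mm tall. Origin under its centre.
- doming_block: Bystander: 50 mm steel doming cube. Origin under its centre.

How it is judged (in metres and radians):
On the way, in this order (a step that is already met when the one before it is completed fails the run):
1. both offcuts lie in the scrap tray, let go (x of offcut_long_center in the frame of scrap_tray between -0.072 and 0.072 m and y of offcut_long_center in the frame of scrap_tray between -0.062 and 0.062 m and z of offcut_long_center in the frame of scrap_tray between 0 and 0.05 m and x of offcut_short_center in the frame of scrap_tray between -0.072 and 0.072 m and y of offcut_short_center in the frame of scrap_tray between -0.062 and 0.062 m and z of offcut_short_center in the frame of scrap_tray between 0 and 0.05 m and contact force between the fingers and offcut_long below 0.1 N and contact force between the fingers and offcut_short below 0.1 N), for 0.1 s.
2. the ring is spread over the end of the stub (value of joint pliers_left above 0.15 rad and horizontal distance between ring_center and groove below 0.012 m and z of ring_center in the frame of groove above 0.027 m), for 0.05 s.
At the end, for the whole second after the job is handed in: Both offcuts in the tray; gripper still squeezing the pliers (over 3 N, squeeze over 0.15 of 0.20 rad); ring centre within 5 mm in height of the groove's middle and 5 mm of the stub's axis; pliers level within 0.15 rad and still (x of offcut_long_center in the frame of scrap_tray between -0.072 and 0.072 m and y of offcut_long_center in the frame of scrap_tray between -0.062 and 0.062 m and z of offcut_long_center in the frame of scrap_tray between 0 and 0.05 m and x of offcut_short_center in the frame of scrap_tray between -0.072 and 0.072 m and y of offcut_short_center in the frame of scrap_tray between -0.062 and 0.062 m and z of offcut_short_center in the frame of scrap_tray between 0 and 0.05 m and value of joint pliers_left above 0.15 rad and horizontal distance between ring_center and groove below 0.005 m and z of ring_center in the frame of groove between -0.005 and 0.005 m and angle between ring_center's own z axis and vertical below 0.15 rad and contact force between the fingers and pliers above 3 N and linear speed of pliers below 0.02 m/s); the arm keeps its last pose, push and grip.
It fails at once if the mallet is shoved more than 30 mm (distance of mallet from where it was at the start of the episode above 0.03 m).
It fails at once if the bracelet cuff is shoved more than 30 mm (distance of bracelet from where it was at the start of the episode above 0.03 m).
It fails at once if the cabochon is shoved more than 30 mm (distance of cabochon from where it was at the start of the episode above 0.03 m).
It fails at once if the glass dish is shoved more than 30 mm (distance of dish from where it was at the start of the episode above 0.03 m).
It fails at once if the doming block is shoved more than 30 mm (distance of doming_block from where it was at the start of the episode above 0.03 m).
It also fails if it takes over 67 s, if anything falls off the work surface, if the arm or the gripper's body presses on something with over 40 N, if the wrist force passes 120 N, or if a joint passes its speed limit or range.

## Working session

There is one attempt and no reset: what is moved stays moved. The work goes in short steps, Python scripts to look and compute and a tool call to move; the robot and the scene stay as the last step left them, time stands still between calls to the robot, and variables do not carry over. Pictures are saved under pics/ and viewed, on a budget of 10 in all, crops included, one or two more only if the job needs it, and the job is handed in when it is done.

Besides the shell and the picture viewer there is one more tool, called after "Call:" as name([rows], argument=value, ...), one row to a line, values as JSON. apply_moves: Moves the arm, as the interface text tells. Its arguments: {"type":"object","properties":{"slide":{"type":"array"},"turn":{"type":"array"},"fingers":{"type":"number"},"newtons":{"type":"number"}},"required":["slide","turn"]}

```bash
ls; mkdir -p pics
cat > h.py <<'E'
import numpy as np, cv2
from bench import env, cams
def snap(n,f):
    c=cams.camera(n); cv2.imwrite('pics/'+f+'.png',c['image'][:,:,::-1]); np.savez('pics/'+f+'.npz',**c); return c
def load(f): return dict(np.load('pics/'+f+'.npz'))
def ray(c,uv,z):
    K,R,t=c['intrinsics'],c['R'],c['t']
    d=R.T@np.linalg.solve(K,[uv[0],uv[1],1.]); o=-R.T@t
    return o+d*(z-o[2])/d[2]
def proj(c,X):
    p=c['intrinsics']@(c['R']@np.array(X,float)+c['t']); return p[:2]/p[2]
E
python3 - <<'E'
from h import *
for n in ['scene','side','wrist']:
    c=snap(n,n+'0'); print(n,-c['R'].T@c['t'],c['R'][2])
print(env.sense()['tcp_rot'],env.sense()['force'],env.finger_overhang)
a=cv2.imread('pics/scene0.png');b=cv2.imread('pics/side0.png')
E
```

```text
pics
scene [1380.02894965 -339.16782105  672.90726233] [-0.76198644  0.33695456 -0.55302649]
side [508.16442169 849.94116601 578.97865478] [ 0.05213469 -0.85337173 -0.51868937]
wrist [ 221.99634549 -535.30107261  383.62387883] [-0.25808889 -0.07239089 -0.96340525]
[-3.14027092e+00 -2.23068608e-04  2.74825958e-01] [-0.13140635  0.355637    0.2439821 ] 22.0
```

View pics/scene0.png

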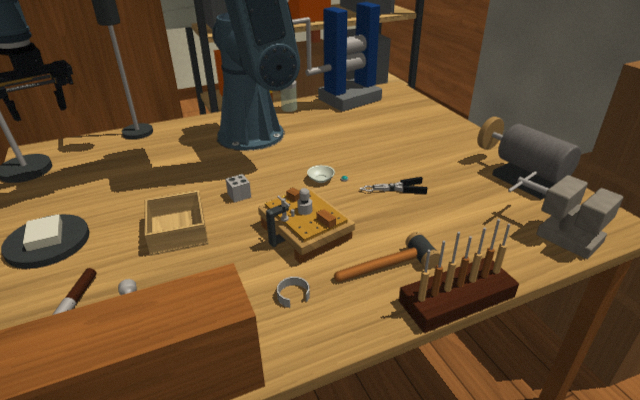

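View pics/side0.png

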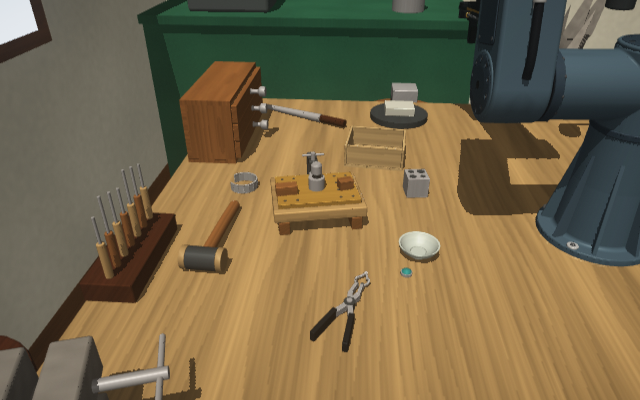

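The scene view shows the jig at about (305,215), its stub top at (306,193), tray at (175,222), pliers from (365,190) to (425,185), and mallet at (385,262). The side view shows the stub top at (316,166), offcuts at (287,188) and (346,183), the tray at (376,147), and the pliers with ring at (363,280) and handles at (323,323) and (348,332).

Run:
```python
from h import *
s=load('scene0');d=load('side0')
def show(n,c,uv,z): print(n,ray(c,uv,z).round(0))
show('stub s',s,(306,192),122);show('stub d',d,(316,165),122)
show('offA d',d,(287,184),84);show('offB d',d,(346,180),84)
show('offcut near s',s,(326,215),84);show('off far s',s,(294,191),84)
for uv in [(145,206),(198,195),(206,233),(148,241)]: show('tray rim s',s,uv,60)
for uv in [(355,129),(405,130),(404,157),(346,156)]: show('tray rim d',d,uv,60)
show('ring',d,(365,278),8);show('pivot',d,(350,300),10)
show('h1 tail',d,(317,333),18);show('h2 tail',d,(346,345),18)
for uv in [(270,180),(356,175),(367,203),(273,213)]: show('jigplate d',d,uv,60)
show('dish',d,(419,247),20);show('cab',d,(406,272),6);show('block',d,(416,183),30);show('brace',d,(245,183),11);show('mallet head',d,(204,258),20);show('mallet handle tip',d,(237,204),12)
show('clamp top',d,(314,154),119)
```

```text
stub s [589. -33. 122.]
stub d [577. -23. 122.]
offA d [636.  -6.  84.]
offB d [515. -32.  84.]
offcut near s [640.  -7.  84.]
off far s [518. -36.  84.]
tray rim s [ 394. -372.   60.]
tray rim s [ 400. -247.   60.]
tray rim s [ 560. -261.   60.]
tray rim s [ 536. -380.   60.]
tray rim d [ 498. -358.   60.]
tray rim d [ 363. -362.   60.]
tray rim d [ 379. -198.   60.]
tray rim d [ 518. -193.   60.]
ring [473. 188.   8.]
pivot [499. 248.  10.]
h1 tail [548. 331.  18.]
h2 tail [504. 352.  18.]
jigplate d [682. -63.  60.]
jigplate d [493. -99.  60.]
jigplate d [470.  17.  60.]
jigplate d [655.  68.  60.]
dish [370. 105.  20.]
cab [398. 164.   6.]
block [ 354. -126.   30.]
brace [ 755. -130.   11.]
mallet head [770. 167.  20.]
mallet handle tip [753. -34.  12.]
clamp top [586. -79. 119.]
```

Call:
apply_moves([
  [40,45,10],
  [80,90,20],
  [120,135,30],
  [160,180,40],
  [200,225,50],
], turn=[0,0,0,0,0], fingers=1)

```text
t: 0.78
tool_pos: [357.0, -326.7, 311.0]
tcp_rot: [3.141, -0.0, 0.274]
force: [1.0, -0.7, -0.3]
width: 1.002
```

Call:
apply_moves([
  [38,50,10],
  [76,100,20],
  [114,150,30],
  [152,200,40],
  [152,200,40],
], turn=[0,0,0,0,0])

```text
t: 1.4
tool_pos: [509.7, -125.1, 351.2]
tcp_rot: [3.142, -0.001, 0.281]
force: [-0.4, 0.5, 0.4]
width: 1.002
```

Run:
```python
from h import *
c=snap('wrist','w1'); print(c['intrinsics'],-c['R'].T@c['t']); print(env.sense()['tool_pos'],env.sense()['t'],env.sense()['tcp_rot'])
```

```text
[[318.26078291   0.         317.67656194]
 [  0.         318.26078291 197.11913414]
 [  0.           0.           1.        ]] [ 575.44584447 -106.89684862  475.00403667]
[ 508.91051273 -126.45274593  350.74696501] 1.45 [-3.14154215e+00 -7.00720409e-05  2.78946732e-01]
```

View pics/w1.png

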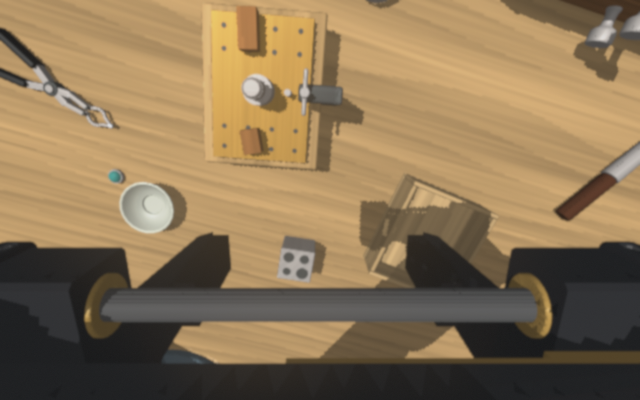

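The wrist view shows the stub top at about (253,89), the long offcut at (247,29), the short one at (251,141), and the clamp at (318,93). Tray rim corners are near (409,177) and (497,214). The pliers' pivot is at (50,88) and the ring at (100,120).

Run:
```python
from h import *
c=load('w1'); im=c['image'].astype(int)
hsv=cv2.cvtColor(c['image'],cv2.COLOR_RGB2HSV)
for n,uv in [('long',(247,25)),('short',(250,140)),('brass',(230,60)),('brass2',(290,130))]: print(n,im[uv[1],uv[0]],hsv[uv[1],uv[0]])
roi=np.zeros(im.shape[:2],bool); roi[0:168,212:318]=1
m=((hsv[:,:,0]<14)&(hsv[:,:,1]>110)&roi).astype(np.uint8)
n,l,st,ce=cv2.connectedComponentsWithStats(m)
for i in range(1,n):
    if st[i,4]<80: continue
    cs=cv2.findContours((l==i).astype(np.uint8),0,2)[0][0][:,0]
    P=np.array([ray(c,p,84)[:2] for p in cs],np.float32)
    print(st[i],ce[i],cv2.minAreaRect(P), ray(c,ce[i],84))
for n,uv,z in [('stub',(253,89),122),('tr1',(409,177),60),('tr2',(497,214),60),('tr3',(369,272),60),('ring',(101,118),8),('pivot',(50,88),10),('plate UL',(211,10),64),('plate UR',(315,15),64),('plate LL',(211,157),64),('plate LR',(306,163),64)]: print(n,ray(c,uv,z).round(1))
```

```text
long [177 125  79] [ 14 141 177]
short [167 118  74] [ 14 142 167]
brass [227 184  97] [ 20 146 227]
brass2 [199 155  83] [ 19 149 199]
stub [576.  -36.3 122. ]
tr1 [ 525.3 -248.3   60. ]
tr2 [ 510.1 -382.7   60. ]
tr3 [ 377.5 -241.8   60. ]
ring [478.  185.5   8. ]
pivot [499.7 256.1  10. ]
plate UL [647.   41.2  64. ]
plate UR [675.2 -75.3  64. ]
plate LL [479.6   8.7  64. ]
plate LR [ 506.1 -111.5   64. ]
```

```bash
cat >> h.py <<'E'
def offcuts(c,z,roi=None,hmax=16.5,mn=80):
    hsv=cv2.cvtColor(c['image'],cv2.COLOR_RGB2HSV)
    m=((hsv[:,:,0]<hmax)&(hsv[:,:,1]>110)&(hsv[:,:,2]>120)).astype(np.uint8)
    if roi: k=np.zeros_like(m); k[roi[1]:roi[3],roi[0]:roi[2]]=1; m&=k
    m=cv2.morphologyEx(m,cv2.MORPH_OPEN,np.ones((3,3),np.uint8))
    for b in cv2.findContours(m,0,2)[0]:
        if cv2.contourArea(b)<mn: continue
        P=np.array([ray(c,p,z)[:2] for p in b[:,0]],np.float32)
        print(cv2.boundingRect(b),cv2.minAreaRect(P))
E
python3 - <<'E'
from h import *
offcuts(load('w1'),84,(214,0,312,160))
E
```

```text
(240, 129, 21, 25) ((516.3478393554688, -38.83867645263672), (30.18930435180664, 21.295501708984375), 22.884628295898438)
(236, 5, 22, 45) ((637.56494140625, -7.608552932739258), (44.201385498046875, 22.187068939208984), 15.939316749572754)
```

Call:
apply_moves([
  [4,45,-40],
  [8,90,-90],
  [8,90,-150],
  [8,90,-190],
  [8,90,-190],
], turn=[4,7,7,7,7], fingers=0)

```text
t: 2.08
tool_pos: [512.8, -38.9, 157.2]
tcp_rot: [-3.136, 0.007, 0.395]
force: [-0.1, 0.2, 0.7]
width: 0.502
```

Run:
```python
from h import *
c=snap('wrist','w2'); s=env.sense(); print(s['tool_pos'],s['tcp_rot'],s['width'])
offcuts(c,84,mn=200)
```

```text
[514.84702584 -39.38433415 159.91933245] [-3.13964817e+00  2.75170242e-03  3.95357777e-01] 0.4981038829595941
(302, 188, 34, 33) ((520.7153930664062, -36.645751953125), (21.64188003540039, 21.60051727294922), 22.729942321777344)
(326, 0, 45, 42) ((626.1588745117188, -9.908018112182617), (20.891292572021484, 21.822952270507812), 15.235184669494629)
```

View pics/w2.png

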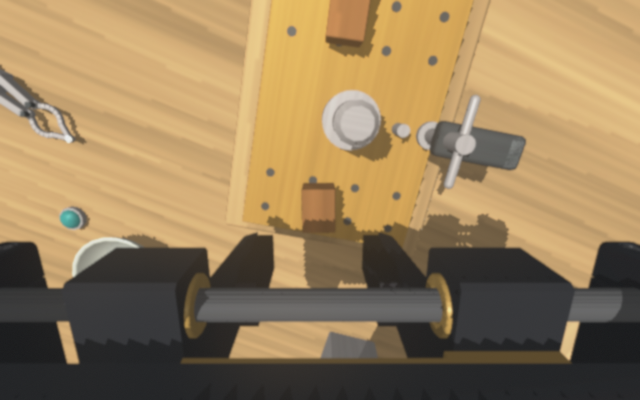

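The short offcut (319,205) is centred between the fingers. The stub top is at about (356,120). I'll descend now.

Call:
apply_moves([
  [0,0,-40],
  [0,0,-69],
  [0,0,-69],
], turn=[0,0,0])

```text
t: 2.5
tool_pos: [515.9, -39.2, 92.2]
tcp_rot: [-3.141, 0.001, 0.396]
force: [-0.2, -0.4, 0.2]
width: 0.502
```

Call:
apply_moves([
  [0,0,0],
  [0,0,0],
  [0,0,0],
  [0,0,0],
], turn=[0,0,0,0], fingers=-1, newtons=20)

```text
t: 3.0
tool_pos: [517.3, -38.9, 93.5]
tcp_rot: [3.139, -0.002, 0.397]
force: [-0.8, 0.2, 6.9]
width: 0.247
```

Call:
apply_moves([
  [0,0,30],
  [0,0,60],
  [0,-20,100],
  [0,-60,120],
  [0,-120,120],
], turn=[0,0,0,0,0])

```text
t: 3.62
tool_pos: [517.5, -159.1, 214.9]
tcp_rot: [3.137, -0.004, 0.4]
force: [1.0, -1.3, 0.3]
width: 0.248
```

Call:
apply_moves([
  [-30,-45,0],
  [-60,-90,0],
  [-90,-135,-20],
  [-101,-152,-70],
  [-101,-152,-120],
], turn=[-8,-16,-23,-23,-23])

```text
t: 4.25
tool_pos: [414.6, -312.7, 91.7]
tcp_rot: [3.139, -0.002, -0.007]
force: [1.6, -0.4, -0.3]
width: 0.246
```

Call:
apply_moves([
  [0,0,-45],
  [0,0,-50],
  [0,0,-50],
], turn=[0,0,0])

```text
t: 4.62
tool_pos: [415.6, -310.9, 42.8]
tcp_rot: [3.141, -0.001, -0.004]
force: [-0.3, 0.2, -0.7]
width: 0.246
```

Call:
apply_moves([
  [0,0,0],
  [0,0,0],
  [0,0,0],
], turn=[0,0,0], fingers=-0.1)

```text
t: 5.0
tool_pos: [415.6, -310.9, 42.7]
tcp_rot: [3.14, -0.001, -0.004]
force: [-0.0, 1.2, -1.2]
width: 0.453
```

Call:
apply_moves([
  [0,0,50],
  [0,0,110],
  [30,50,150],
  [60,100,170],
  [90,145,170],
], turn=[0,0,5,10,16])

```text
t: 5.62
tool_pos: [506.8, -164.8, 214.8]
tcp_rot: [3.138, -0.004, 0.277]
force: [1.0, 0.2, -0.8]
width: 0.454
```

Call:
apply_moves([
  [33,40,0],
  [66,80,0],
  [99,120,0],
  [132,158,-10],
  [132,158,-50],
], turn=[0,0,0,0,0], fingers=0)

```text
t: 6.25
tool_pos: [640.8, -4.7, 164.3]
tcp_rot: [3.139, -0.007, 0.279]
force: [0.7, -0.8, -0.4]
width: 0.501
```

Call:
apply_moves([
  [0,0,-40],
  [0,0,-69],
  [0,0,-69],
], turn=[0,0,0])

```text
t: 6.62
tool_pos: [635.0, -7.0, 90.2]
tcp_rot: [-3.139, 0.005, 0.275]
force: [-0.2, 0.5, 0.4]
width: 0.501
```

Call:
apply_moves([
  [0,0,0],
  [0,0,0],
  [0,0,0],
  [0,0,0],
], turn=[0,0,0,0], fingers=-1)

```text
t: 7.12
tool_pos: [638.2, -7.7, 94.6]
tcp_rot: [3.14, -0.003, 0.275]
force: [-1.1, 0.5, 5.9]
width: 0.246
```

Call:
apply_moves([
  [0,0,40],
  [0,0,90],
  [-20,-20,130],
  [-55,-60,140],
  [-90,-100,140],
], turn=[0,0,0,0,0])

```text
t: 7.75
tool_pos: [546.9, -108.4, 234.7]
tcp_rot: [3.139, -0.003, 0.276]
force: [0.1, -0.3, -0.2]
width: 0.241
```

Call:
apply_moves([
  [-20,-52,0],
  [-40,-105,0],
  [-60,-158,-20],
  [-72,-206,-60],
  [-72,-206,-110],
], turn=[-8,-16,-21,-21,-21])

```text
t: 8.38
tool_pos: [474.9, -317.9, 123.5]
tcp_rot: [3.138, -0.004, -0.096]
force: [0.4, 0.4, -1.1]
width: 0.247
```

Call:
apply_moves([
  [0,0,-50],
  [0,0,-79],
  [0,0,-79],
], turn=[0,0,0])

```text
t: 8.75
tool_pos: [473.5, -312.0, 41.5]
tcp_rot: [-3.138, 0.004, -0.092]
force: [0.1, 0.1, 0.5]
width: 0.246
```

Call:
apply_moves([
  [0,0,0],
  [0,0,0],
  [0,0,0],
], turn=[0,0,0], fingers=-0.1)

```text
t: 9.12
tool_pos: [475.8, -314.0, 45.2]
tcp_rot: [3.14, -0.002, -0.092]
force: [-0.6, -0.6, 0.1]
width: 0.45
```

Call:
apply_moves([
  [0,0,50],
  [0,0,110],
  [0,45,150],
  [0,100,190],
  [0,160,220],
], turn=[0,0,5,13,21])

```text
t: 9.75
tool_pos: [475.3, -161.4, 261.8]
tcp_rot: [3.139, -0.002, 0.278]
force: [0.5, 1.6, -0.1]
width: 0.45
```

Run:
```python
from h import *
a=load('w2'); print(ray(a,(356,120),122))
c=snap('wrist','w3'); d=snap('side','side3'); s=env.sense(); print(s['tool_pos'],s['tcp_rot'],s['t'])
```

```text
[578.00589483 -32.43209293 122.        ]
[ 476.4320064  -158.85635162  263.60793133] [ 3.13746082 -0.0055404   0.28226422] 9.85
```

View pics/w3.png

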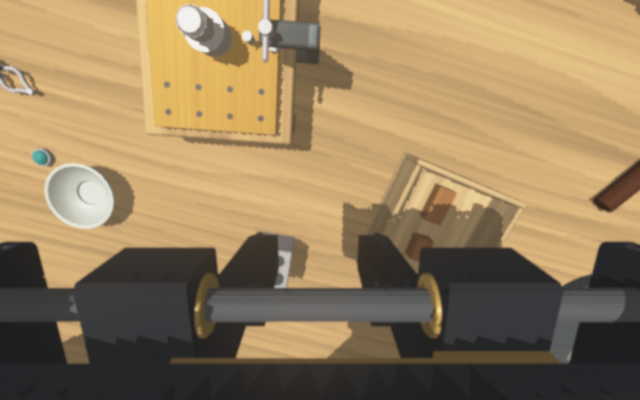

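Both offcuts lie in the tray, at (438,205) and (420,245), and the plate is clear. Next I'll look at the pliers with the tool turned to match them.

Call:
apply_moves([
  [0,43,0],
  [0,86,0],
  [0,129,0],
  [0,172,0],
  [0,172,0],
], turn=[8,16,24,32,32], fingers=1)

```text
t: 10.48
tool_pos: [474.8, 11.4, 259.1]
tcp_rot: [3.142, -0.0, 0.837]
force: [-0.2, -0.7, 0.4]
width: 0.984
```

Call:
apply_moves([
  [0,45,-10],
  [0,90,-20],
  [3,135,-30],
  [5,172,-37],
  [5,172,-37],
], turn=[8,16,25,25,25])

```text
t: 11.1
tool_pos: [480.0, 182.2, 221.3]
tcp_rot: [-3.141, 0.001, 1.27]
force: [-0.0, -1.1, -0.6]
width: 0.999
```

Run:
```python
from h import *
c=snap('wrist','w4'); s=env.sense(); print(s['tool_pos'],s['tcp_rot'],s['t'],s['q'])
```

```text
[480.2495084  181.11789004 221.72107373] [-3.14126206e+00  9.98315757e-04  1.26934082e+00] 11.15 [ 1.29510554e-01  8.27181583e-02  1.79922016e+00 -8.07525158e-04
  1.26037184e+00  4.31213168e-01]
```

View pics/w4.png

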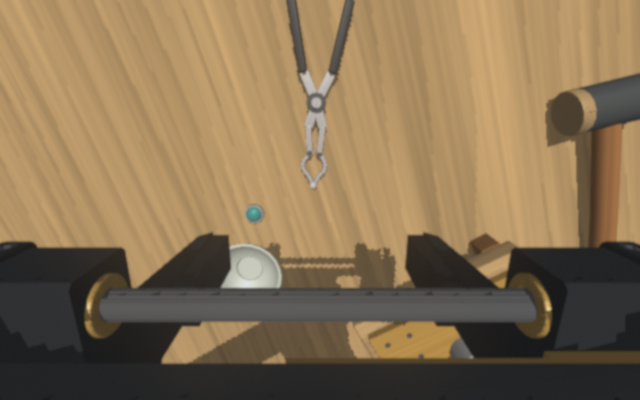

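The pliers' pivot is at (316,102), the bow tip at (313,186), and the handles leave the frame at the top near (292,0) and (348,0). The bench around them is clear.

Run:
```python
from h import *
c=load('w4'); g=c['image'].astype(int); sat=g.max(2)-g.min(2); 
m=((sat<28)&(g.max(2)<95))
for r in (4,20,35,50,60):
    x=np.where(m[r,270:370])[0]+270; 
    l=x[x<318];q=x[x>318]; a=ray(c,(l.min(),r),20);b=ray(c,(q.max()+1,r),20); print(r,l.min(),l.max(),q.min(),q.max(),((a+b)/2).round(1),np.linalg.norm(a-b).round(1))
m2=(sat<40); m2[:, :290]=0;m2[:,345:]=0
ys,xs=np.where(m2[60:200]); 
for r in (140,150,165,180,184,186,188): x=np.where(m2[r])[0]; print(r,x.min() if len(x) else None,x.max() if len(x) else None)
p=np.array(ray(c,(316.5,102.5),16)); print('pivot z16',p,ray(c,(316.5,102.5),20)); t=ray(c,(313,188),8);print('bow tip',t)
v=t-p; print(np.degrees(np.arctan2(v[1],v[0])),np.hypot(*v[:2]))
p0=load('scene0');p1=load('side0');print('pivot in scene',proj(p0,p),'side',proj(p1,p))
# stub estimates in each view
for n in ('scene0','side0'): print(proj(load(n),[577,-33,122]))
```

```text
4 288 295 350 352 [529.4 333.1  20. ] 58.9
20 290 298 345 349 [525.1 320.8  20. ] 55.0
35 293 300 338 345 [521. 309.  20.] 49.2
50 295 302 334 341 [516.4 297.   20. ] 44.1
60 297 304 332 339 [513.8 288.7  20. ] 40.7
140 306 323
150 307 322
165 301 326
180 308 317
184 310 316
186 311 315
188 312 314
pivot z16 [500.53824821 252.51002409  16.        ] [500.53509717 252.44497893  20.        ]
bow tip [470.35119327 168.38844298   8.        ]
-109.74053990038392 89.37392625779567
pivot in scene [391.3266089  184.61205759] side [349.21594472 299.33313315]
[303.90775609 189.44613719]
[316.46835699 162.6804904 ]
```

Call:
apply_moves([
  [10,32,-10],
  [20,65,-30],
  [30,98,-70],
  [41,130,-121],
  [41,130,-121],
], turn=[-2,-2,-2,-2.3,-2.3])

```text
t: 11.78
tool_pos: [518.5, 309.7, 94.9]
tcp_rot: [-3.133, 0.007, 1.229]
force: [-0.2, 0.1, 0.7]
width: 1.001
```

Call:
apply_moves([
  [0,0,0],
  [0,0,0],
], turn=[0,0])

```text
t: 12.02
tool_pos: [523.1, 310.8, 104.2]
tcp_rot: [3.138, -0.003, 1.228]
force: [-0.2, 0.2, -0.9]
width: 0.998
```

Call:
apply_moves([
  [0,0,-25],
  [0,0,-50],
  [0,0,-60],
  [0,0,-66],
  [0,0,-66],
], turn=[0,0,0,0,0])

```text
t: 12.65
tool_pos: [521.6, 311.7, 36.0]
tcp_rot: [3.141, -0.001, 1.229]
force: [0.2, -0.7, 0.9]
width: 0.999
```

Call:
apply_moves([
  [0,0,0],
  [0,0,0],
  [0,0,0],
  [0,0,0],
], turn=[0,0,0,0])

```text
t: 13.15
tool_pos: [521.1, 311.7, 35.2]
tcp_rot: [3.142, -0.0, 1.23]
force: [-0.7, 0.7, 0.6]
width: 1.0
```

Call:
apply_moves([
  [0,0,-5],
  [0,0,-9],
  [0,0,-9],
], turn=[0,0,0])

```text
t: 13.52
tool_pos: [520.6, 311.5, 25.4]
tcp_rot: [-3.141, 0.001, 1.23]
force: [-0.4, -0.2, 0.4]
width: 1.001
```

Call:
apply_moves([
  [0,0,0],
  [0,0,0],
  [0,0,0],
  [0,0,0],
  [0,0,0],
], turn=[0,0,0,0,0], fingers=-1, newtons=50)

```text
t: 14.15
tool_pos: [521.2, 311.8, 26.3]
tcp_rot: [3.141, -0.0, 1.23]
force: [-0.2, 1.7, 0.7]
width: 0.455
```

Call:
apply_moves([
  [0,0,0],
  [0,0,0],
  [0,0,0],
], turn=[0,0,0])

```text
t: 14.52
tool_pos: [521.2, 311.8, 26.3]
tcp_rot: [3.141, -0.0, 1.23]
force: [0.4, 1.6, 1.7]
width: 0.266
```

Call:
apply_moves([
  [0,0,10],
  [0,0,40],
  [0,0,80],
  [0,0,120],
  [0,0,120],
], turn=[0,0,0,0,0])

```text
t: 15.15
tool_pos: [523.3, 312.4, 150.2]
tcp_rot: [3.136, -0.005, 1.23]
force: [0.7, 0.1, -1.8]
width: 0.263
```

Run:
```python
from h import *
a=snap('side','side5')['image']; b=snap('scene','scene5')['image']; s=env.sense(); print(s['tool_pos'],s['tcp_rot'],s['t'],s['force'],s['moment'],s['width'])
A=cv2.resize(a[150:350,270:470],None,fx=2,fy=2);B=cv2.resize(b[80:280,300:500],None,fx=2,fy=2)
cv2.imwrite('pics/lift.png',np.hstack([A,B])[:,:,::-1])
```

```text
[520.66399262 311.41952906 145.77470556] [-3.14135135e+00  3.20756002e-04  1.22944279e+00] 15.25 [ 0.68541559 -1.20360372 -2.19108577] [ 0.00211167 -0.04567973  0.02898564] 0.2651869134099736
```

View pics/lift.png

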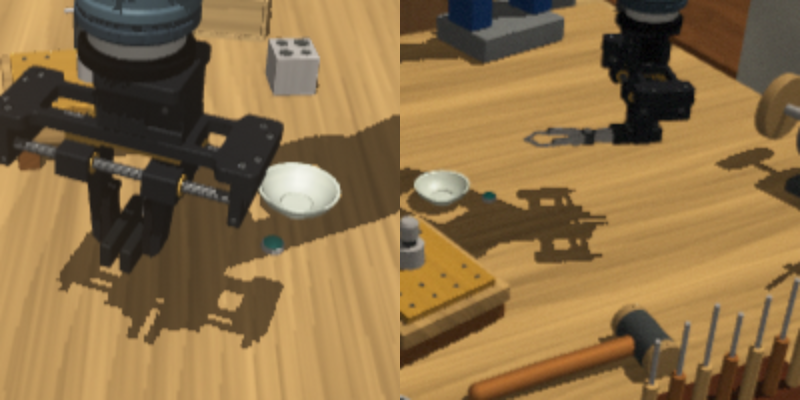

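Run:
```python
from h import *
out=[]
for f,(u,v),r in (('w2',(356,120),45),('w3',(190,20),22),('w1',(253,89),24),('side0',(316,170),24),('scene0',(306,200),24)):
    c=load(f); print(f,ray(c,(u,v),122).round(1))
    im=c['image'][max(0,v-r):v+r,u-r:u+r]; print(im.shape)
    out.append(cv2.resize(im,(260,260),interpolation=cv2.INTER_CUBIC))
out.append(out[0]*0)
cv2.imwrite('pics/stub.png',np.vstack([np.hstack(out[:3]),np.hstack(out[3:])])[:,:,::-1])
```

```text
w2 [578.  -32.4 122. ]
(90, 90, 3)
w3 [576.5 -35.  122. ]
(42, 44, 3)
w1 [576.  -36.3 122. ]
(48, 48, 3)
side0 [575.5  -1.  122. ]
(48, 48, 3)
scene0 [618.5 -44.9 122. ]
(48, 48, 3)
```

View pics/stub.png

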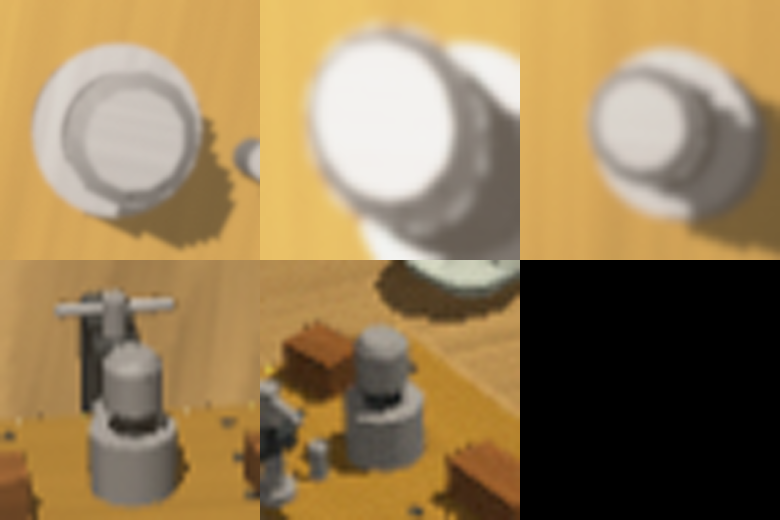

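Run:
```python
from h import *
P=[('w2',(356.9,123.3)),('w3',(188.5,19.2)),('w1',(250.7,87.6)),('side0',(315.9,163)),('scene0',(304,190.3))]
A=[];b=[]
for f,uv in P:
    c=load(f); X=ray(c,uv,122); print(f,X.round(1)); 
    K,R,t=c['intrinsics'],c['R'],c['t']; d=R.T@np.linalg.solve(K,[*uv,1]); d/=np.linalg.norm(d); o=-R.T@t
    M=np.eye(3)-np.outer(d,d); M/=np.linalg.norm(X-o); A.append(M); b.append(M@o)
print(np.linalg.lstsq(np.vstack(A),np.hstack(b),rcond=None)[0])
print(env.sense()['tool_pos'],env.sense()['t'])
```

```text
w2 [576.8 -33.5 122. ]
w3 [576.7 -33.9 122. ]
w1 [576.7 -33.7 122. ]
side0 [578.1 -31.5 122. ]
scene0 [580.4 -34.2 122. ]
[576.80498795 -33.55622308 120.97526595]
[520.66399262 311.41952906 145.77470556] 15.25
```

Call:
apply_moves([
  [5,-15,8],
  [20,-50,12],
  [38,-92,12],
  [56,-134,12],
  [74,-176,12],
], turn=[0,0,0,0,0])

```text
t: 15.88
tool_pos: [594.8, 133.2, 156.9]
tcp_rot: [-3.139, 0.001, 1.229]
force: [0.8, 0.5, -0.9]
width: 0.267
```

Call:
apply_moves([
  [10,-26,0],
  [18,-45,0],
  [22,-55,0],
  [22,-55,0],
  [22,-55,0],
], turn=[0,0,0,0,0])

```text
t: 16.5
tool_pos: [616.6, 81.6, 158.0]
tcp_rot: [-3.141, -0.0, 1.23]
force: [0.4, -0.0, -2.4]
width: 0.265
```

Call:
apply_moves([
  [0,0,0],
  [0,0,0],
  [0,0,0],
], turn=[0,0,0])

```text
t: 16.88
tool_pos: [617.0, 81.0, 158.2]
tcp_rot: [3.142, -0.0, 1.23]
force: [0.1, 0.5, -1.5]
width: 0.262
```

Run:
```python
from h import *
d=snap('side','side6'); c=snap('scene','scene6'); s=env.sense(); print(s['tool_pos'],s['tcp_rot'],s['t'],s['force'],s['width'])
p=s['tool_pos']; y=s['tcp_rot'][2]; u=np.array([np.cos(y),np.sin(y),0]); rc=p-120.5*u-[0,0,18.3]
print('ring est',rc); 
for n,X in [('ring',rc),('bow tip',rc-27*u),('stubtop',[576.8,-33.6,122])]: print(n,proj(c,X),proj(d,X))
u0,v0=proj(c,rc).astype(int); B=cv2.resize(c['image'][v0-50:v0+50,u0-50:u0+50],(480,480),interpolation=cv2.INTER_CUBIC); print(u0-50,v0-50)
cv2.imwrite('pics/hover.png',B[:,:,::-1])
```

```text
[617.02667107  80.82077858 158.15013202] [ 3.14155366e+00 -5.00761811e-05  1.22969574e+00] 16.975 [ 4.46040816e-01 -1.68615263e-03 -2.21079159e+00] 0.2649538993951639
ring est [576.71647161 -32.73686237 139.85013202]
ring [303.71185936 182.66543505] [316.57704126 154.98366151]
bow tip [291.66678698 183.25890385] [321.8086005  149.72184877]
stubtop [303.62900718 189.46305473] [316.58691437 162.55091907]
253 132
```

View pics/hover.png

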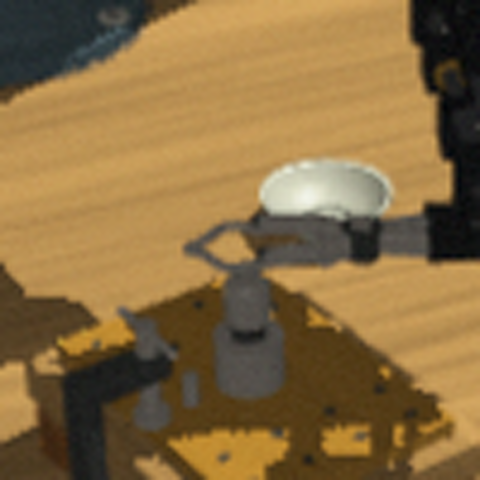

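The bow tip appears at scene pixel (291.5,183.2), within 0.3 px of the predicted (291.7,183.3). The ring hovers level over the stub end, so I'll lower it in steps.

Call:
apply_moves([
  [0,-0.8,-2],
  [0,-0.8,-8],
  [0,-0.8,-14],
  [0,-0.8,-18],
  [0,-0.8,-20],
], turn=[0,0,0,0,0])

```text
t: 17.6
tool_pos: [616.8, 79.8, 137.6]
tcp_rot: [-3.141, 0.0, 1.229]
force: [-0.4, -0.0, -1.3]
width: 0.262
```

Call:
apply_moves([
  [0,0,-4],
  [0,0,-8],
  [0,0,-12],
  [0,0,-14],
  [0,0,-14],
], turn=[0,0,0,0,0])

```text
t: 18.23
tool_pos: [616.9, 79.9, 123.9]
tcp_rot: [-3.141, 0.0, 1.23]
force: [-0.1, 0.1, -1.5]
width: 0.262
```

No contact force so far, so I'll go down the last 10.5 mm.

Call:
apply_moves([
  [0,0,-3],
  [0,0,-6],
  [0,0,-9],
  [0,0,-10.5],
  [0,0,-10.5],
], turn=[0,0,0,0,0])

```text
t: 18.85
tool_pos: [616.9, 79.8, 113.4]
tcp_rot: [-3.141, 0.0, 1.229]
force: [0.3, -0.1, -1.3]
width: 0.263
```

Call:
apply_moves([
  [0,0,0],
  [0,0,0],
  [0,0,0],
], turn=[0,0,0])

```text
t: 19.23
tool_pos: [617.1, 79.8, 113.7]
tcp_rot: [3.141, -0.0, 1.229]
force: [-0.8, 0.4, -1.3]
width: 0.266
```

Run:
```python
from h import *
c=snap('scene','scene7'); s=env.sense(); print(s['tool_pos'],s['tcp_rot'],s['t'],s['force'],s['width'])
p=s['tool_pos']; y=s['tcp_rot'][2]; u=np.array([np.cos(y),np.sin(y),0]); rc=p-120.5*u-[0,0,18.3]
print('ring est',rc,proj(c,rc),'bow',proj(c,rc-27*u),'groove',proj(c,[576.8,-33.6,95]))
B=cv2.resize(c['image'][150:250,254:354],(600,600),interpolation=cv2.INTER_CUBIC)
cv2.imwrite('pics/final.png',B[:,:,::-1])
```

```text
[617.12560912  79.84592155 113.72893592] [ 3.14138732e+00 -5.52518591e-05  1.22946377e+00] 19.275 [ 0.15724571 -0.03014975 -1.70861836] 0.26566162804334414
ring est [576.78906883 -33.70236561  95.42893592] [303.96370204 199.19926193] bow [292.20108492 199.80438789] groove [304.01280133 199.34599488]
```

View pics/final.png

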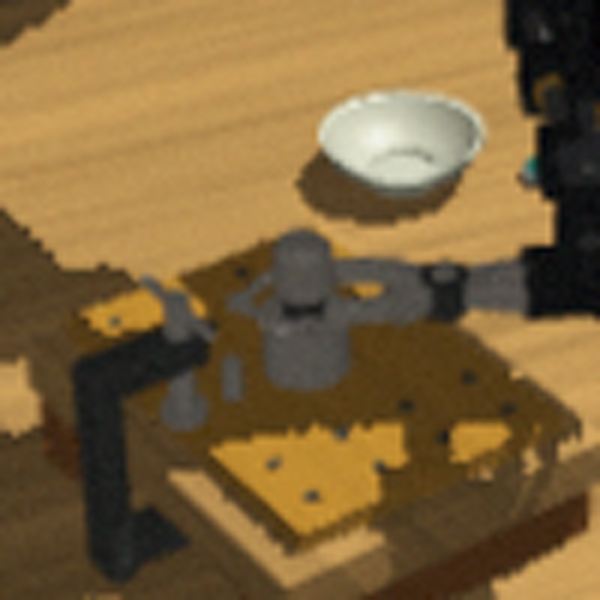

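The ring surrounds the stub at groove level: the shaft stands through it, with the bow at (230,302) to its left and the dark groove at (303,308). There is no contact force and the tool is level. Handing in.

```bash
python3 -c "
from bench import env
env.close_job()"
```

```text
the job is handed in; nothing more can be done
```

I put both offcuts in the scrap tray, then gripped the pliers at 50 N, spread the ring over the stub and lowered it to the groove. I handed the job in at about 19.3 s, with the pliers still squeezed in the gripper.

- **Ring position:** from the tool pose and the grip I worked out, the ring centre is within about 0.2 mm of the stub's axis and 0.4 mm above the groove's middle. The five views of the stub agreed to about 1 mm from the wrist and 2–4 mm from the other two cameras.
- **Pliers level and free:** tool tilt is about 0, and the outside force stayed below 3 N all the way down, so the ring did not catch on the stub. The last picture shows the shaft standing through the ring at groove height.
- **Offcuts:** a wrist view after the second drop showed both in the tray. I did not look at the tray again after that.
- **Reading that disagreed:** the gripper opening was 0.265, about 23 mm, where squeezed handles should measure 26 mm. The pliers still looked level and spread, and the bow tip matched its predicted place within 0.3 px. The joint angle itself could not be read.

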